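# Set the feed dial, refit the purge knob on its D-shaft and hold it pressed

## Task

Get the tablet counter ready to purge: turn the feed dial on its deck until its pointed nose lines up with the one long mark on its scale. Then pick up the loose knob from the bench, turn it so that its D-shaped bore matches the bare D-shaft on the deck, push it fully home on the shaft and press the shaft down to the bottom of its spring travel. Finish with the gripper still on the knob, holding it pressed down, and leave the cup, bottles and forceps where they are.

Things in the scene. Friction and masses are not known exactly. Their poses are not given: they have to be found in the camera images.
- counter: grey benchtop tablet counter, fixed. Origin under it on the bench; its z is up. Control deck: x -120 to 120, y -220 to 70 mm, top at z = 100 mm. Feed tower: y 70 to 220 mm, 180 mm high, with a steel funnel on top (128 mm across, up to 248 mm, centred at x 10, y 145 mm) and a steel drop chute on its -x face, reaching to x = -173 mm, 80 mm above the bench
- dial (a joint): angle of the feed dial (rad), a black pointer knob on a round aluminium scale plate on the deck, its axis vertical at x -20, y -25 mm of the counter. Grows counterclockwise seen from above; 0 when its nose points along the counter's +x, 0.6 when the nose is at the long mark. It turns without end, with 0.05 N m friction, and stays where it is left
- dial_grip (a point): on the dial's axis, 27 mm above its skirt's underside, half way up its bar grip; x axis along the nose, z up. The dial: round skirt 44 mm across and 12 mm high, on it a bar grip 14 mm wide, 26 mm high, from 22 mm behind the axis to 19 mm ahead, then tapering to the nose's tip 30 mm ahead; a white line along the top of the nose
- long_mark (a point): middle of the one long, broad black mark (14 by 4 mm) on the dial's scale plate, 40 mm from the dial's axis; the other seven marks are short and thin (6 by 2 mm)
- plunger (a joint): how far the D-shaft is pressed down (m): 0 up, 0.006 at the bottom stop. A spring pushes it up with 4.5 N at 0 and 10 N at the stop. The shaft does not turn
- shaft_tip (a point): centre of the top end of the bare steel D-shaft, 24 mm proud of a round aluminium plate (84 mm across, 4 mm thick) on the deck at x -20, y -150 mm of the counter. x axis: the way its flat faces (a black mark on the plate lies on that side; it differs from case to case), z up. Shaft 16 mm in diameter, flat 4 mm from the axis, the top 2.5 mm tapered
- knob: loose black pointer knob, 40 to 85 g, bore down on the bench. Origin: centre of its underside, z up, x along its nose. D-bore from below 16 mm deep, 18.5 mm across, its flat 5.25 mm from the axis on the nose's side: the nose must point the way the shaft's flat faces, within 8 degrees. Fully home, the shaft's end meets the bore's floor, the origin 16 mm below shaft_tip
- knob_nose (a point): tip of the loose knob's nose, 30 mm ahead of its axis, 33 mm above its underside; axes as the knob's. The knob: skirt 46 mm across, 20 mm high; on it a bar grip 14 mm wide, 26 mm high (top at 46 mm), from 22 mm behind the axis to 19 mm ahead, then tapering to the nose; a white line along the top of the nose
- cup: green dosing cup, 48 mm across and 42 mm high, loose, under the drop chute; leave it alone. Origin: centre of its underside
- bottle_a: white plastic bottle, 58 mm across and 100 mm high, loose; leave it alone. Origin: centre of its underside
- bottle_b: a second white plastic bottle of the same size, loose; leave it alone. Origin: centre of its underside
- forceps: steel pill forceps, 145 mm long, 8 mm high, lying on the bench, loose; leave them alone. Origin: middle of their underside, x axis towards the tips
Mind the look-alikes: they are no part of the job. There is more than one size of the knob; the job needs the smaller.

How it is judged:
On the way, in this order (a step that is already met when the one before it is completed fails the run):
1. the dial's nose is at the long mark and the dial is let go, the knob not yet on the shaft (value of joint dial between 0.5 and 0.7 rad and contact force between the fingers and dial below 0.1 N and horizontal distance between knob and shaft_tip above 0.05 m), for 0.2 s.
2. the knob is lifted clear of the bench (height (world z) of knob above 0.05 m and contact force between the fingers and knob above 1 N), for 0.1 s.
At the end, for the whole second after the job is handed in: Dial joint 0.5 to 0.7; knob on the D-shaft within 3 mm of its axis, tilt under 0.12 rad, nose within 0.25 rad of the flat's side, underside 14 mm or more below the shaft's end; shaft pressed in over 4.5 of 6 mm; fingers bear on the knob with over 2 N, all through the last second (value of joint dial between 0.5 and 0.7 rad and horizontal distance between knob and shaft_tip below 0.003 m and z of knob in the frame of shaft_tip below -0.014 m and angle between the x axis of knob and the x axis of shaft_tip, either way round below 0.25 rad and x of knob_nose in the frame of shaft_tip above 0.02 m and angle between knob's own z axis and vertical below 0.12 rad and value of joint plunger above 0.0045 m and contact force between the fingers and knob above 2 N); the arm keeps its last pose, push and grip.
It fails at once if cup, bottles or forceps shifted by more than 30 mm or a bottle or the cup tipped (distance of any of cup, bottle_a, bottle_b, forceps from where it was at the start of the episode above 0.03 m or angle between any of cup, bottle_a, bottle_b's own z axis and vertical above 0.5 rad).
It also fails if it takes over 58 s, if anything falls off the work surface, if the arm or the gripper's body presses on something with over 40 N, if the wrist force passes 120 N, or if a joint passes its speed limit or range.

## Robot

A 6-joint arm with a two-finger parallel gripper is mounted at the origin on the work surface. World frame = base frame: x ahead of the robot, y to its left, z up, the work surface at z = 0. Lengths are in m, angles in rad, forces in N, time in s.
With the tool pointing down it reaches from about 0.25 to 0.775 m from the base axis. Payload 4 kg.
Tool frame: the origin (TCP) lies on the centre line of the jaws, within the pads' length; the fingertips stand 17 mm ahead of it and the grasp point (between the pads) lies 2 mm behind it; x points along the fingers, z is the direction in which the jaws open and shut, and the axes are right-handed (so a half turn about x gives the same grasp; the last joint's range is limited). The gripper opens to 94 mm and grips with 3 to 60 N. Pads are 16 mm wide; open, the fingers measure 119 mm over their backs; the gripper's body (75 mm by 177 mm) begins 78 mm behind the grasp point.
Start: joints at [1.068, 0.087, 1.371, -0, 1.684, -0.103], TCP at [0.214, 0.507, 0.223] pointing down, gripper open.
Joint ranges: [-3.1, 3.1], [-0.76, 2.03], [0.27, 2.55], [-1.08, 4.22], [0.17, 2.65], [-2.57, 2.57]. Speed limits (rad/s): [2.79, 2.79, 3.14, 3.14, 3.14, 3.14].

## Interface

Orientations are given as a unit quaternion [x, y, z, w].
In Python, from plant import arm, kin, cams, ticket gives the robot as it stands. Calls block until the motion is done:
- arm.reach(position, orientation): joint-space move of the TCP to a pose.
- arm.movel(position, frame=None, speed=0.15, max_force=None): straight line of the TCP; frame=None keeps the orientation; speed is the mean speed in m/s. With max_force (N) it stops when the force on the tool has changed by that much, and returns True; else False.
- arm.move_j(angles): joint-space move.
- arm.grip(opening): finger opening in m; the grip force is fixed at half the most; returns when the fingers have stopped.
- arm.sleep(seconds).
- kin.inverse_kinematics(position, orientation): joint angles nearest the present ones, or None.
- cams.grab_frame(name): name is "side" or "top"; returns a dict with "pixels" (420x560x3 uint8, red, green, blue), "mtx" (3x3 intrinsics, pixels), "dist" ([k1, k2, p1, p2, k3] as OpenCV has them; the pictures are not rectified), "eye" and "rotation" of the camera in the world. Camera axes: x right, y up, looking along -z (the intrinsics and any distortion apply to the point x, -y, -z); pixel columns grow to the right and rows downward; lengths in m; the calibration is good to about 2 mm. A picture is of the moment at which its call begins. There is no depth.
A pose or a line that the arm cannot do raises arm.Unreachable and nothing moves.
- ticket.close_job(): hands the job in, once; it reports no verdict.
Readings, each from a call of its own:
- arm.get_time(): time.
- arm.get_joint_positions(): joint angles.
- arm.get_joint_velocities(): joint speeds.
- arm.get_joint_efforts(): joint torques, N m.
- arm.get_position(): TCP position.
- arm.get_eef_rot(): TCP orientation.
- arm.get_ft_force(): force on the tool from outside, world axes, zero at the start.
- arm.get_torque(): the same for the moment, N m.
- arm.get_grip_width(): finger opening in m.
Only numpy, scipy, OpenCV 4.12 (cv2) and the standard library are available. Lean on these libraries where they do the work, as an engineer would, in place of code of your own. Each camera call takes 0.05 s, during which the arm holds its last target.

## Working session

There is one attempt and no reset: what is moved stays moved. The work goes in short steps, each a Python script; the robot and the scene stay as the last script left them, time stands still between calls to the robot, and variables do not carry over. Pictures are saved under pics/ and viewed, and the job is handed in when it is done.

```bash
ls; mkdir -p pics
python3 - <<'E'
from plant import arm,cams
import cv2,numpy as np
for n in("side","top"):
    f=cams.grab_frame(n)
    cv2.imwrite(f"pics/{n}0.png",f["pixels"][:,:,::-1])
    print(n,f["mtx"].tolist(),f["dist"],f["eye"],np.round(f["rotation"],4).tolist())
print(arm.get_time(),arm.get_position(),arm.get_eef_rot())
E
```

```text
pics
side [[402.53006646533123, 0.0, 282.6959370036057], [0.0, 402.53006646533123, 209.2164345237748], [0.0, 0.0, 1.0]] [-0.06779825  0.          0.          0.          0.        ] [ 0.13057742 -0.54384172  0.6676609 ] [0.4028, -0.1298, -0.2874, 0.8592]
top [[500.6190672416652, 0.0, 271.5089059962883], [0.0, 500.6190672416652, 217.07597656918108], [0.0, 0.0, 1.0]] [-0.12940344  0.          0.          0.          0.        ] [ 0.31628283 -0.00258982  1.56025673] [-0.0569, 0.0507, 0.712, -0.698]
0.1 [0.21384473 0.50622448 0.22141643] [-0.391088    0.5899571   0.39044187  0.58869002]
```

View pics/side0.png

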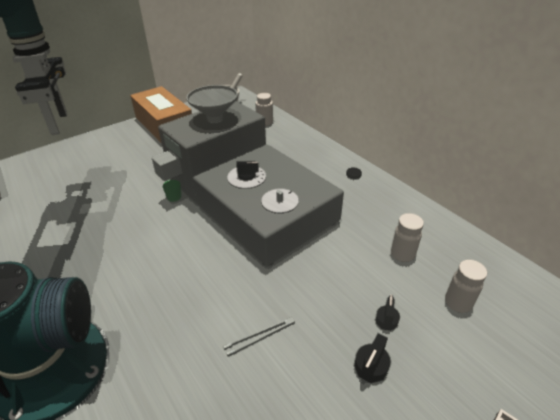

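View pics/top0.png

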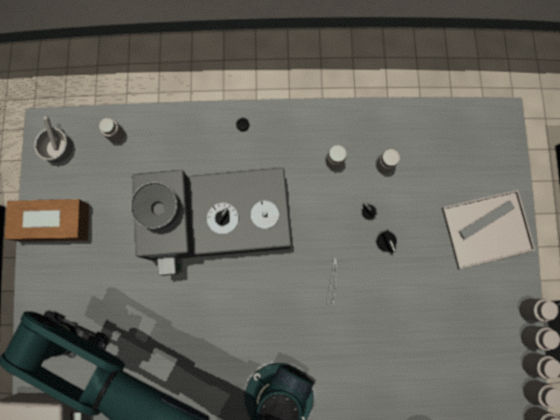

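Candidate knobs in the top view are (369,211), which is small, and (387,242), which is larger. A flat black disc sits at (242,124), and the dial is at (223,217). I'll take close crops of each next.

Run:
```python
import cv2,numpy as np
t=cv2.imread("pics/top0.png");s=cv2.imread("pics/side0.png")
def crop(im,x0,y0,w,h,k):
    c=cv2.resize(im[y0:y0+h,x0:x0+w],None,fx=k,fy=k,interpolation=cv2.INTER_CUBIC)
    c=cv2.convertScaleAbs(c,alpha=1.4,beta=10)
    for i in range(0,w,10):
        cv2.line(c,(i*k,0),(i*k,6),(0,0,255),1); cv2.putText(c,str(x0+i),(i*k,16),0,.33,(0,0,255))
    for i in range(0,h,10):
        cv2.line(c,(0,i*k),(6,i*k),(0,0,255),1); cv2.putText(c,str(y0+i),(6,i*k+4),0,.33,(0,0,255))
    return c
cv2.imwrite("pics/t_dial.png",crop(t,190,190,100,60,8))
cv2.imwrite("pics/t_knob.png",crop(t,345,195,70,60,10))
cv2.imwrite("pics/s_dial.png",crop(s,215,150,100,70,8))
cv2.imwrite("pics/s_knob.png",crop(s,345,285,70,100,6))
```

```text
(no output)
```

View pics/t_dial.png

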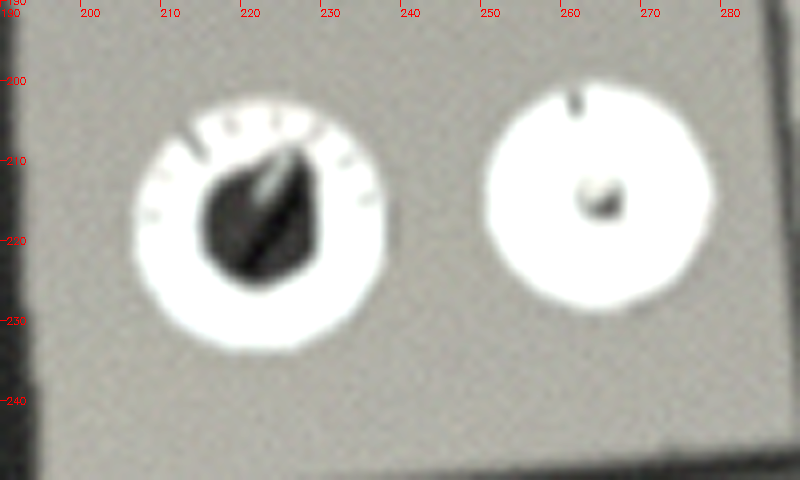

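View pics/t_knob.png

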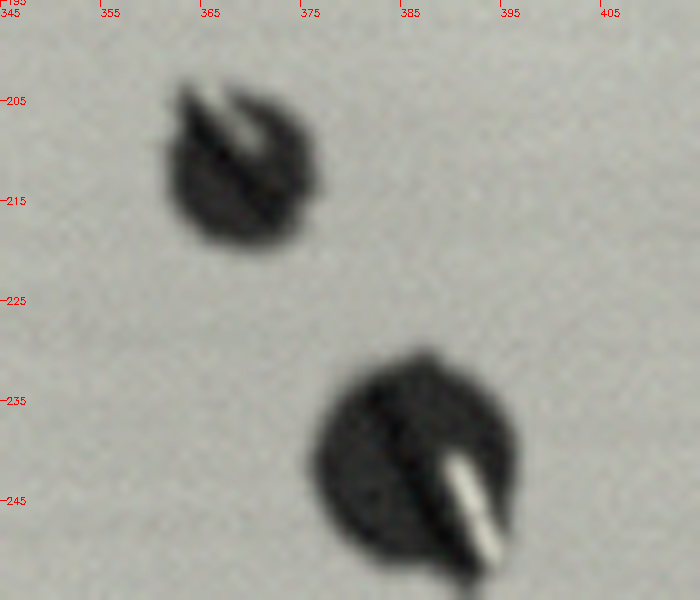

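View pics/s_dial.png

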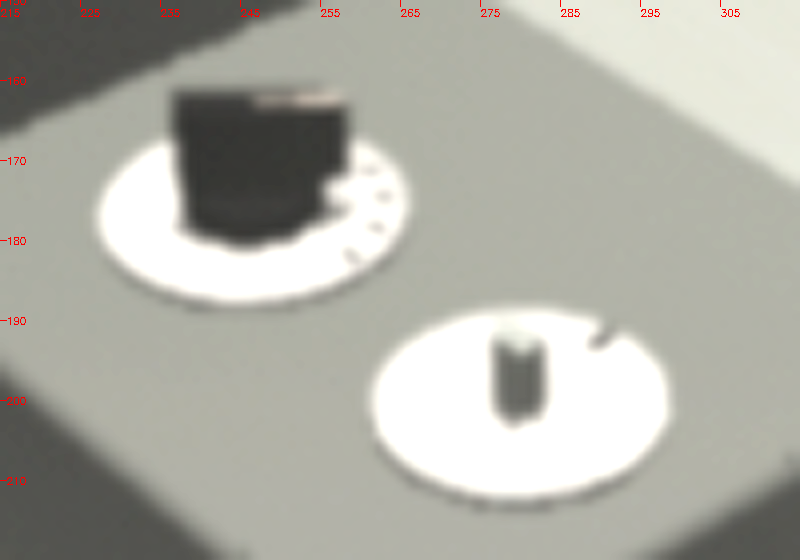

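View pics/s_knob.png

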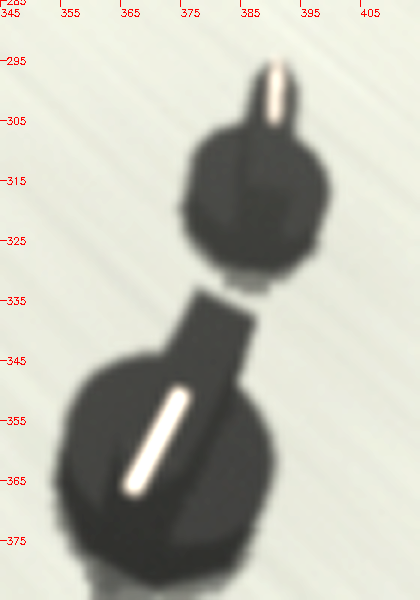

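The small knob is at top (369,211) with its nose pointing up-left, and at side (388,317). The dial nose tip is at top ~(225,209) and the long mark at (213,207). The shaft is at (265,214) with its plate mark at (261.5,203). Next I'll triangulate these.

```bash
cat > h.py <<'E'
import numpy as np,cv2
from scipy.spatial.transform import Rotation as R
from scipy.optimize import least_squares
CAM={"side":dict(K=np.array([[402.53006646533123,0,282.6959370036057],[0,402.53006646533123,209.2164345237748],[0,0,1]]),d=np.array([-0.06779825,0,0,0,0]),eye=None),
"top":dict(K=np.array([[500.6190672416652,0,271.5089059962883],[0,500.6190672416652,217.07597656918108],[0,0,1]]),d=np.array([-0.12940344,0,0,0,0]),eye=None)}
def load(frames):
    for n,f in frames.items():
        rot=np.array(f["rotation"],float)
        Rm=R.from_quat(rot).as_matrix() if rot.shape==(4,) else rot
        CAM[n]=dict(K=np.array(f["mtx"]),d=np.array(f["dist"],float),eye=np.array(f["eye"]),R=Rm)
def proj(n,P):
    c=CAM[n];P=np.atleast_2d(np.asarray(P,float));q=(P-c["eye"])@c["R"];q=q*[1,-1,-1]
    return cv2.projectPoints(q.reshape(-1,1,3),np.zeros(3),np.zeros(3),c["K"],c["d"])[0].reshape(-1,2)
def ray(n,px):
    c=CAM[n];u=cv2.undistortPoints(np.array(px,float).reshape(1,1,2),c["K"],c["d"])[0,0]
    v=c["R"]@np.array([u[0],-u[1],-1.]);return c["eye"],v/np.linalg.norm(v)
def onz(n,px,z):
    e,v=ray(n,px);return e+v*(z-e[2])/v[2]
def tri(ps,pt):
    r=least_squares(lambda X:np.r_[proj("side",X)[0]-ps,proj("top",X)[0]-pt],onz("top",pt,.1))
    return r.x,np.abs(r.fun).max()
def grab(names=("side","top"),tag=None):
    from plant import cams
    fr={n:cams.grab_frame(n) for n in names};load(fr)
    if tag:
        for n,f in fr.items(): cv2.imwrite(f"pics/{n}{tag}.png",f["pixels"][:,:,::-1])
    return {n:cv2.cvtColor(f["pixels"],cv2.COLOR_RGB2BGR) for n,f in fr.items()}
def crop(im,x0,y0,w,h,k):
    c=cv2.resize(im[y0:y0+h,x0:x0+w],None,fx=k,fy=k,interpolation=cv2.INTER_CUBIC)
    c=cv2.convertScaleAbs(c,alpha=1.3,beta=10)
    for i in range(0,w,10):
        cv2.line(c,(i*k,0),(i*k,6),(0,0,255),1); cv2.putText(c,str(x0+i),(i*k,16),0,.33,(0,0,255))
    for i in range(0,h,10):
        cv2.line(c,(0,i*k),(6,i*k),(0,0,255),1); cv2.putText(c,str(y0+i),(6,i*k+4),0,.33,(0,0,255))
    return c
E
python3 - <<'E'
from h import *
im=grab(tag="1")
ell={}
for n,boxes in {"top":[(204,198,242,238),(246,196,284,232)],"side":[(222,160,272,192),(256,184,304,216)]}.items():
    g=im[n].min(2)
    for i,(a,b,c,d) in enumerate(boxes):
        s=g[b:d,a:c].astype(np.uint8)
        t=150 if n=="x" else (int(s.max())+int(np.median(im[n][195:240,243:246].min(2) if n=="top" else im[n][170:180,280:290].min(2))))//2
        m=(s>t).astype(np.uint8)
        cs=max(cv2.findContours(m,cv2.RETR_EXTERNAL,cv2.CHAIN_APPROX_NONE)[0],key=cv2.contourArea)
        h=cv2.convexHull(cs);e=cv2.fitEllipse(cs if i==1 else h)
        ell[n,i]=np.array(e[0])+[a,b];print(n,i,t,e,ell[n,i])
for i in (0,1): print("plate",i,tri(ell["side",i],ell["top",i]))
# deck corners etc
print("shaft tip",tri((278.7,193),(264.3,213.6)))
print("knob top centre-ish",tri((388,312),(369,211)), onz("top",(369.2,212),.02),onz("side",(388,317),.02))
for p in ((213.5,207),(221,205.5),(262,203)): print(p,onz("top",p,.104))
print("sidemark",onz("side",(290,192),.104))
E
```

```text
top 0 151 ((18.031509399414062, 20.08274269104004), (30.329010009765625, 31.256834030151367), 54.576011657714844) [222.0315094  218.08274269]
top 1 151 ((18.28508949279785, 18.441917419433594), (26.053739547729492, 27.281221389770508), 79.50086212158203) [264.28508949 214.44191742]
side 0 153 ((24.127517700195312, 15.844208717346191), (21.59055519104004, 37.70902633666992), 86.49034118652344) [246.1275177  175.84420872]
side 1 154 ((23.304616928100586, 15.968236923217773), (21.90631103515625, 35.534912109375), 90.56548309326172) [279.30461693 199.96823692]
plate 0 (array([0.5378646 , 0.15550939, 0.10202704]), np.float64(0.7947149275716185))
plate 1 (array([0.54615132, 0.03074094, 0.10187502]), np.float64(0.8070188586705171))
shaft tip (array([0.5449424 , 0.03043709, 0.12249398]), np.float64(0.957024835231806))
knob top centre-ish (array([ 0.5631079 , -0.29382733,  0.02530342]), np.float64(0.5732363576376258)) [ 0.56256663 -0.29688815  0.02      ] [ 0.55724929 -0.29917824  0.02      ]
(213.5, 207) [0.57362775 0.17939073 0.104     ]
(221, 205.5) [0.57765899 0.15708474 0.104     ]
(262, 203) [0.58258731 0.0355307  0.104     ]
sidemark [0.58005564 0.03787312 0.104     ]
```

Run:
```python
from h import *
im=cv2.imread("pics/top1.png")
cv2.imwrite("pics/c1.png",crop(im,125,160,175,120,4))
cv2.imwrite("pics/c2.png",cv2.convertScaleAbs(crop(im,200,192,46,46,13),alpha=.7))
cv2.imwrite("pics/c3.png",cv2.convertScaleAbs(crop(im,244,194,42,42,14),alpha=.7))
```

```text
(no output)
```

View pics/c1.png

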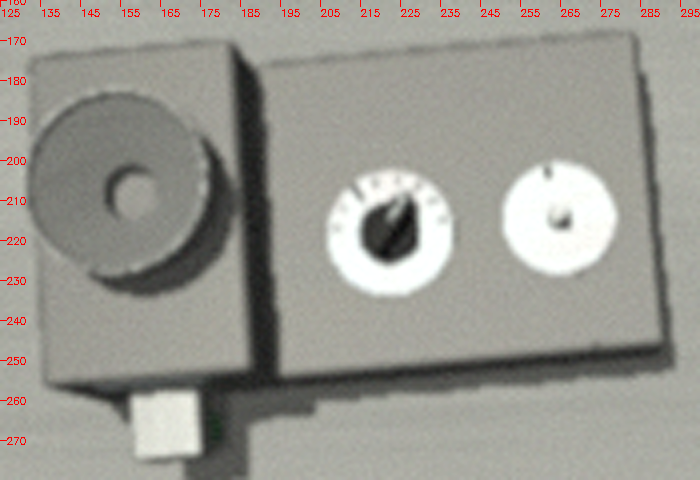

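View pics/c2.png

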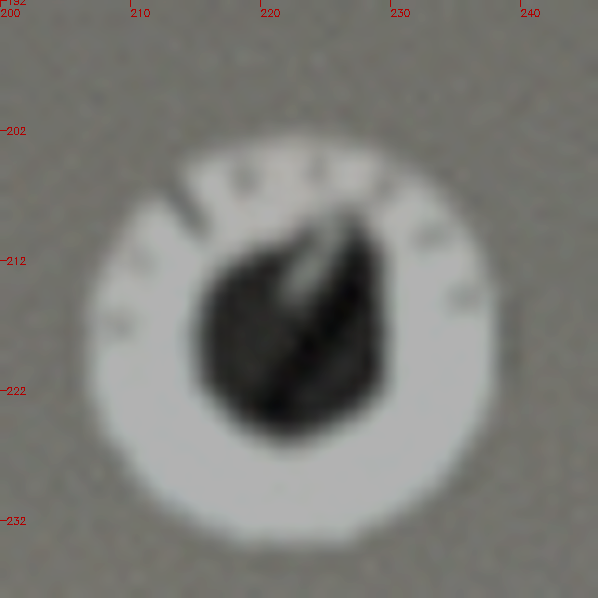

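View pics/c3.png

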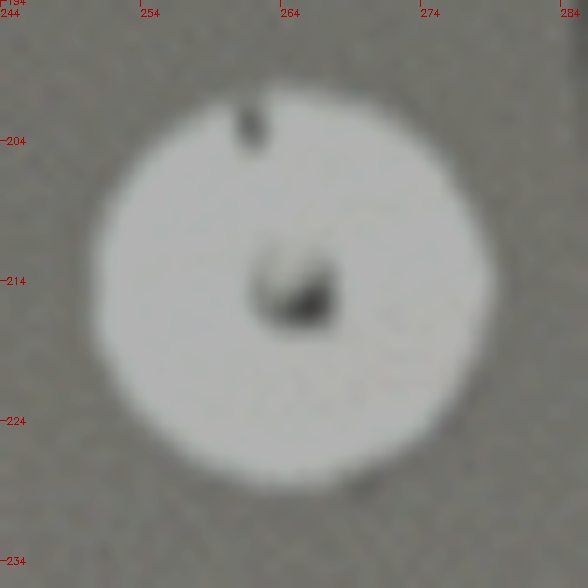

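```bash
cat > fit.py <<'E'
from h import *
grab()
obj=np.array([[120,-220,100],[-120,-220,100],[-120,70,100],[120,70,100],[120,70,180],[-120,70,180],[-120,220,180],[120,220,180],[-20,-25,104],[-20,-150,104]])/1e3
px=np.array([[283,168.25],[290.75,245.75],[194.5,254.25],[190,175.75],[182.5,170.25],[187.5,253],[136.25,255.5],[132.75,174.5],[222.53,218.58],[264.79,214.94]])-.5
def T(p):
    c,s=np.cos(p[2]),np.sin(p[2]);return obj@np.array([[c,-s,0],[s,c,0],[0,0,1]]).T+[p[0],p[1],p[3] if len(p)>3 else 0]
w=np.array([1]*8+[3,3])[:,None]
for z in(0,1):
    r=least_squares(lambda p:((proj("top",T(p))-px)*w).ravel(),[.56,.18,.066,0][:3+z],loss="soft_l1")
    print(r.x,np.round(proj("top",T(r.x))-px,2).tolist())
q=np.array([[185,207],[120,325],[142,262],[246,182],[320,170],[388,188],[432,235],[466,297]])/13+[200,192]-.5
c=onz("top",px[8],.104)[:2]
for a in q:
    d=onz("top",a,.104)[:2]-c;print(np.round(np.hypot(*d)*1e3,1),np.round(np.arctan2(d[1],d[0])-r.x[2],3))
c=onz("top",px[9],.104)[:2]; d=onz("top",(261.5,202.5),.104)[:2]-c
print("shaft plate",c,"mark",np.hypot(*d),np.arctan2(d[1],d[0]))
print("dial",onz("top",px[8],.104))
E
python3 fit.py
```

```text
[0.55822282 0.18029612 0.06663734] [[1.2, -1.03], [0.78, 0.96], [-1.5, 0.89], [-1.86, -0.09], [0.75, -1.14], [0.71, -0.1], [-1.02, 1.81], [-1.07, -0.61], [0.05, -0.0], [0.01, -0.02]]
[ 0.56093514  0.18176744  0.06592428 -0.01672421] [[0.65, -0.45], [0.07, 0.64], [-1.09, 0.41], [-1.34, 0.32], [1.35, -0.63], [1.21, -0.58], [0.1, 1.24], [0.12, -0.2], [0.15, -0.05], [-0.36, 0.01]]
40.7 0.582
39.8 1.365
39.7 0.979
39.4 0.206
40.8 -0.222
42.0 -0.614
40.3 -0.975
40.8 -1.381
shaft plate [0.54820117 0.02933361] mark 0.03672587212133092 0.2098901519936944
dial [0.53992003 0.15416529 0.104     ]
```

```bash
cat > kfit.py <<'E'
from h import *
from scipy.optimize import minimize
def knobparts(rs=.023,hs=.020,hb=.046,tipw=.004):
    a=np.linspace(0,2*np.pi,40,endpoint=False)
    cyl=np.array([[rs*np.cos(t),rs*np.sin(t),z] for z in(0,hs) for t in a])
    prof=[(-.022,-.007),(-.022,.007),(.019,.007),(.030,tipw/2),(.030,-tipw/2),(.019,-.007)]
    bar=np.array([[x,y,z] for z in(hs,hb) for x,y in prof])
    line=np.array([[x,y,hb] for x in(.006,.029) for y in(-.0015,.0015)])
    return cyl,bar,line
def render(n,parts,p,z,box,S=8):
    x0,y0,x1,y1=box;H,W=y1-y0,x1-x0
    c,s=np.cos(p[2]),np.sin(p[2]);Rm=np.array([[c,-s,0],[s,c,0],[0,0,1]])
    out=[]
    m=np.zeros((H*S,W*S),np.uint8);l=m.copy()
    for i,P in enumerate(parts):
        q=proj(n,P@Rm.T+[p[0],p[1],z])
        h=cv2.convexHull((((q-[x0,y0]+.5)*S-.5)*16).round().astype(np.int32))
        cv2.fillConvexPoly(m if i<2 else l,h,255,cv2.LINE_AA,4)
    f=lambda a:cv2.GaussianBlur(cv2.resize(a,(W,H),interpolation=cv2.INTER_AREA).astype(float)/255,(0,0),.6)
    return f(m),f(l)
def fit(im,n,box,p0,z,bg,dark,parts=None,ysc=1):
    parts=parts or knobparts();x0,y0,x1,y1=box
    g=im[y0:y1,x0:x1].astype(float).mean(2);d=np.clip((bg-g)/(bg-dark),0,1)
    def cost(v):
        m,l=render(n,parts,[v[0]/100,v[1]/100,v[2]],z,box)
        return (((m-d)**2)*np.clip(1-2*l,0,1)).mean()*100
    best=None
    for dy in (-.35,0,.35):
        v=[p0[0]*100,p0[1]*100,p0[2]+dy]
        r=minimize(cost,v,method="Nelder-Mead",options=dict(initial_simplex=[v]+[np.add(v,e) for e in([.6,0,0],[0,.6,0],[0,0,.3])],maxiter=150))
        if best is None or r.fun<best.fun:best=r
    return np.r_[best.x[:2]/100,best.x[2]],best.fun
E
python3 - <<'E'
from kfit import *
im=grab()
for n,box in(("top",(355,195,383,228)),("side",(368,288,408,340))):
    g=im[n][box[1]:box[3],box[0]:box[2]].mean(2);bg=np.percentile(g,85);dk=np.percentile(g,8)
    print(n,bg,dk)
    for y in (.75,):
        p,c=fit(im[n],n,box,(.56,-.295,y),0,bg,dk);print(p,c)
    m,l=render(n,knobparts(),p,0,box)
    v=im[n][box[1]:box[3],box[0]:box[2]].copy();k=8
    big=cv2.resize(v,None,fx=k,fy=k,interpolation=cv2.INTER_CUBIC)
    mm=cv2.resize(m,None,fx=k,fy=k)
    cs=cv2.findContours((mm>.5).astype(np.uint8),cv2.RETR_EXTERNAL,cv2.CHAIN_APPROX_NONE)[0];cv2.drawContours(big,cs,-1,(0,0,255),1)
    ll=cv2.resize(l,None,fx=k,fy=k)
    cs=cv2.findContours((ll>.3).astype(np.uint8),cv2.RETR_EXTERNAL,cv2.CHAIN_APPROX_NONE)[0];cv2.drawContours(big,cs,-1,(0,255,0),1)
    cv2.imwrite(f"pics/kf_{n}.png",big)
a,b=cv2.imread("pics/kf_top.png"),cv2.imread("pics/kf_side.png")
o=np.zeros((420,560,3),np.uint8);o[:a.shape[0],:a.shape[1]]=a;o[:b.shape[0],230:230+b.shape[1]]=b[:420];cv2.imwrite("pics/kf.png",o)
E
```

```text
top 120.66666666666667 23.666666666666668
[ 0.56465896 -0.29712136  0.69675964] 0.679733398994931
side 161.33333333333334 41.333333333333336
[ 0.56009137 -0.29590417  0.69676967] 3.008606363476835
```

View pics/kf.png

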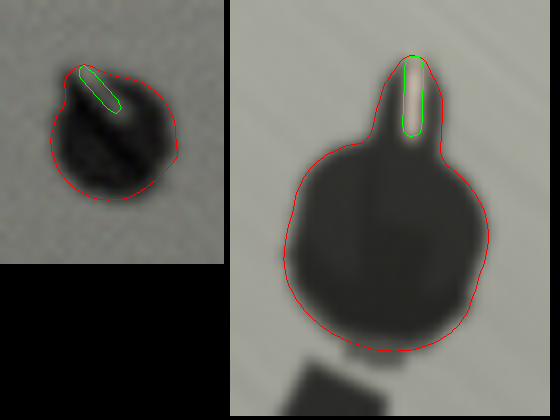

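The fit agrees in both views: yaw is 0.697 in each, and the outline matches the small knob's dimensions. Next I'll fit the dial the same way.

Run:
```python
from kfit import *
im=grab()
parts=knobparts(.022,.012,.038)
out=[]
for n,box,p0 in(("top",(209,203,236,232),(.54,.154,-.5)),("side",(228,154,263,188),(.536,.157,-.5))):
    g=im[n][box[1]:box[3],box[0]:box[2]].mean(2);bg=np.percentile(g,75 if n=="top" else 60);dk=np.percentile(g,8)
    p,c=fit(im[n],n,box,p0,.104,bg,dk,parts);print(n,bg,dk,p,c)
    m,l=render(n,parts,p,.104,box);k=9
    big=cv2.resize(im[n][box[1]:box[3],box[0]:box[2]],None,fx=k,fy=k,interpolation=cv2.INTER_CUBIC)
    for a,t,col in((m,.5,(0,0,255)),(l,.3,(0,255,0))):
        mm=cv2.resize(a,None,fx=k,fy=k)
        cv2.drawContours(big,cv2.findContours((mm>t).astype(np.uint8),0,1)[0],-1,col,1)
    out.append(big)
o=np.zeros((320,560,3),np.uint8);a,b=out;o[:a.shape[0],:a.shape[1]]=a;o[:b.shape[0],245:245+b.shape[1]]=b;cv2.imwrite("pics/df.png",o)
from plant import kin
q0=R.from_quat([-0.391088,0.5899571,0.39044187,0.58869002]).as_matrix();print(q0)
```

```text
top 188.0 32.666666666666664 [ 0.5402092   0.15336404 -0.68785073] 2.8625552088637995
side 115.33333333333333 32.333333333333336 [ 0.53703339  0.15667055 -0.6494939 ] 4.6045098430041325
[[-9.88470301e-04 -9.21148752e-01  3.89209455e-01]
 [-1.75182014e-03  3.89210643e-01  9.21147114e-01]
 [-9.99997977e-01  2.28701605e-04 -1.99841009e-03]]
```

View pics/df.png

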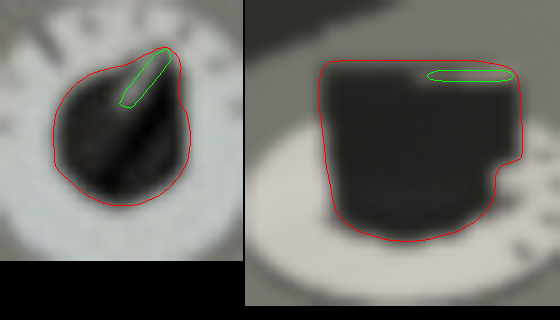

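```bash
cat >> h.py <<'E'
def quat(phi):
    z=np.array([np.cos(phi),np.sin(phi),0]);x=np.array([0,0,-1.]);y=np.cross(z,x)
    return R.from_matrix(np.c_[x,y,z]).as_quat()
def st(arm,msg=""):
    print(msg,"t%.2f"%arm.get_time(),"p",np.round(arm.get_position(),4),"F",np.round(arm.get_ft_force(),1),"M",np.round(arm.get_torque(),2),"w%.4f"%arm.get_grip_width(),"j",np.round(arm.get_joint_positions(),3))
E
python3 - <<'E'
from h import *
from plant import arm,kin
phi=-.67+np.pi/2
p=np.array([.5386,.155,.30])
j=kin.inverse_kinematics(p,quat(phi));print(j)
print(kin.inverse_kinematics([.5386,.155,.137],quat(phi)), kin.inverse_kinematics([.5386,.155,.137],quat(phi+1.4)))
st(arm)
arm.movel([.214,.507,.36],speed=.3);st(arm)
arm.reach([.5386,.155,.34],quat(phi));st(arm)
grab(tag="2");arm.grip(.05);st(arm)
E
```

```text
[ 1.79050330e-01  1.09200243e-01  1.19464600e+00 -4.44089210e-16
  1.83774641e+00 -7.21745997e-01]
[ 1.79050330e-01  1.42293831e-01  1.48027030e+00 -4.44089210e-16
  1.51902852e+00 -7.21745997e-01] [ 0.17905033  0.14229383  1.4802703   0.          1.51902852 -2.121746  ]
 t0.50 p [0.2141 0.5066 0.2225] F [ 0.2 -0.6 -0.1] M [-0.04 -0.01 -0.02] w0.0943 j [ 1.068  0.087  1.371  0.     1.684 -0.103]
 t1.11 p [0.214  0.5071 0.3599] F [-0.6 -0.3  0.2] M [-0.05  0.02  0.01] w0.0942 j [ 1.068  0.103  1.083 -0.     1.955 -0.103]
 t2.86 p [0.5382 0.1559 0.3401] F [ 0.2  0.5 -0.1] M [0.01 0.04 0.05] w0.0938 j [ 0.181  0.119  1.105  0.     1.918 -0.722]
 t3.78 p [0.5386 0.1549 0.34  ] F [ 0.  -0.2 -0.8] M [-0.04  0.01 -0.01] w0.0501 j [ 0.179  0.119  1.105 -0.     1.918 -0.722]
```

View pics/side2.png

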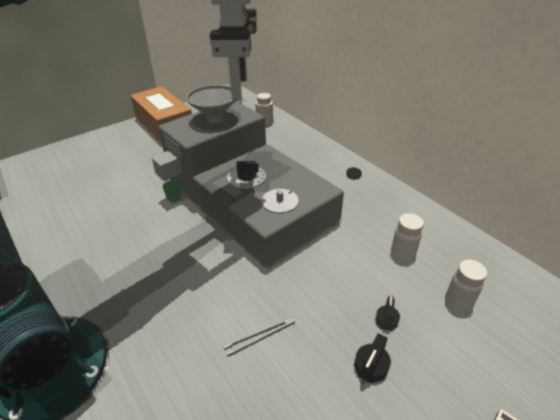

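View pics/top2.png

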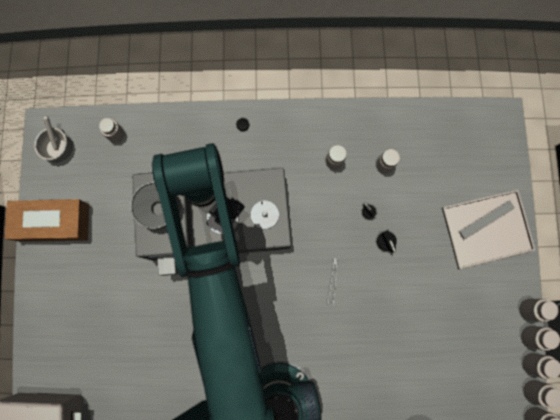

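The side view shows the gripper fingers at (238,80), above the dial at (247,170). The top view shows the arm covering the dial. Path is clear, so I'll descend and grip.

Run:
```python
from h import *
from plant import arm,kin
arm.movel([.5386,.155,.165],speed=.25)
print(arm.movel([.5386,.155,.137],speed=.06,max_force=6));st(arm,"down")
grab(("side",),tag="3")
arm.grip(0.0);st(arm,"grip");arm.sleep(.2);st(arm)
im=cv2.imread("pics/side3.png");cv2.imwrite("pics/c4.png",crop(im,200,110,110,100,6))
```

```text
False
down t5.25 p [0.5385 0.155  0.1367] F [ 0.4  0.  -0.4] M [ 0.02 -0.    0.05] w0.0499 j [ 0.179  0.143  1.481  0.     1.519 -0.722]
grip t5.95 p [0.5387 0.1552 0.1371] F [-0.4  0.3 -0.3] M [0.14 0.   0.  ] w0.0137 j [ 0.179  0.142  1.48   0.     1.519 -0.722]
 t6.15 p [0.5387 0.1552 0.1371] F [0.2 1.5 1. ] M [ 0.21 -0.09 -0.  ] w0.0134 j [ 0.179  0.142  1.48   0.     1.519 -0.722]
```

View pics/c4.png

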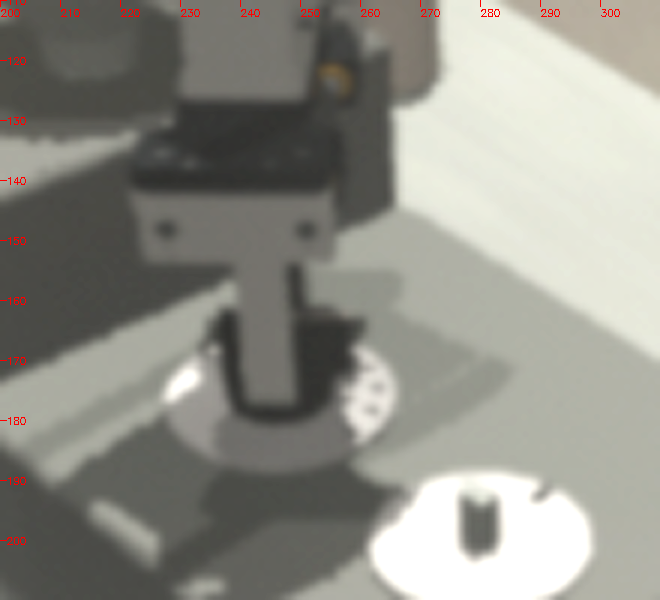

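The bar is gripped at 13.5 mm with little side force. Now I'll turn it.

Run:
```python
from h import *
from plant import arm,kin
j=np.array(arm.get_joint_positions())
for d in(.4455,.891,1.3365):
    k=j.copy();k[5]=-.722-d;arm.move_j(k);st(arm)
arm.sleep(.2);st(arm)
```

```text
t6.66 p [0.5388 0.1555 0.1371] F [1.  2.5 0.1] M [ 0.34 -0.2   0.07] w0.0137 j [ 1.790e-01  1.420e-01  1.480e+00  1.000e-03  1.518e+00 -1.165e+00]
 t7.17 p [0.5388 0.1559 0.1371] F [0.1 4.  0.1] M [ 0.77 -0.25  0.04] w0.0137 j [ 0.18   0.142  1.48   0.002  1.518 -1.61 ]
 t7.67 p [0.5386 0.1562 0.1371] F [ 1.2  5.4 -0.4] M [ 1.02 -0.15  0.12] w0.0137 j [ 1.800e-01  1.420e-01  1.480e+00  2.000e-03  1.519e+00 -2.056e+00]
 t7.88 p [0.5387 0.1562 0.1371] F [ 1.   5.  -0.8] M [ 0.99 -0.16  0.05] w0.0136 j [ 1.800e-01  1.420e-01  1.480e+00  2.000e-03  1.519e+00 -2.055e+00]
```

Run:
```python
from h import *
from plant import arm,kin
arm.grip(.05);st(arm)
p=arm.get_position()
arm.movel([.5386,.155,.20],speed=.2)
arm.reach([.5,.0,.32],quat(.18));st(arm)
im=grab(tag="4")
cv2.imwrite("pics/c5.png",crop(im["top"],195,190,95,55,8));cv2.imwrite("pics/c6.png",crop(im["side"],215,150,100,70,7))
```

```text
t8.61 p [0.5387 0.1551 0.1371] F [ 0.2  0.1 -0.3] M [ 0.07  0.01 -0.  ] w0.0501 j [ 0.179  0.142  1.48   0.     1.519 -2.058]
 t10.63 p [4.998e-01 2.000e-04 3.189e-01] F [-0.9 -0.8 -0. ] M [-0.03  0.04  0.01] w0.0502 j [-0.113 -0.022  1.294  0.     1.872 -0.294]
```

View pics/c5.png

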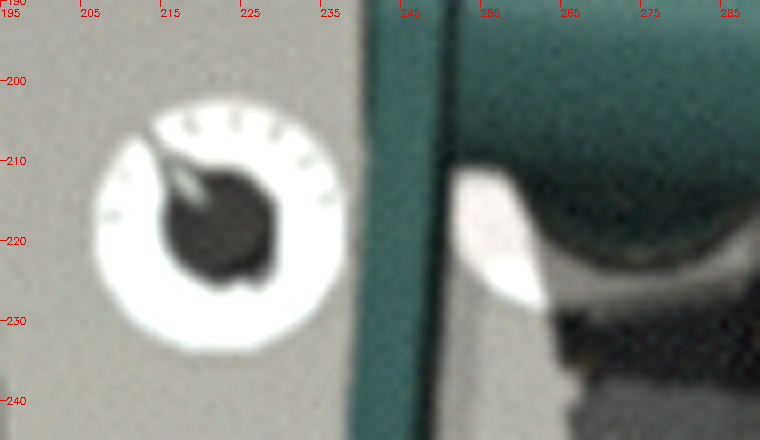

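View pics/c6.png

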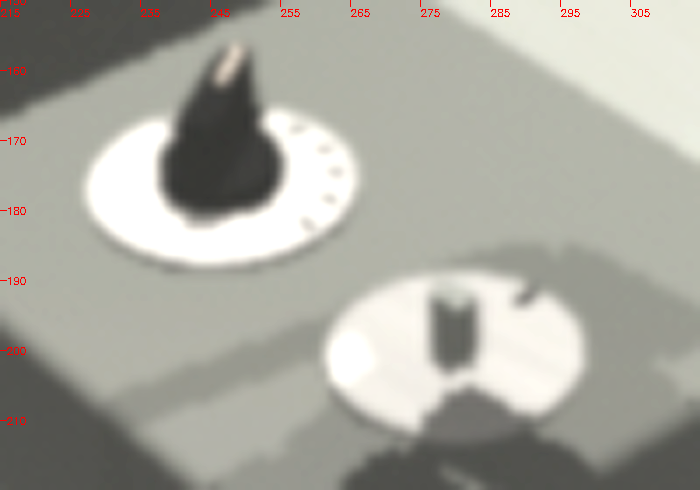

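In the top view the white line runs from (220,215) to (214,209), right at the long mark at (213,206). I'll check this numerically.

Run:
```python
from kfit import *
from plant import cams
im=grab()
parts=knobparts(.022,.012,.038)
for n,box,p0 in(("top",(209,206,234,231),(.54,.154,.66)),("side",(230,154,263,186),(.536,.157,.66))):
    g=im[n][box[1]:box[3],box[0]:box[2]].mean(2);bg=np.percentile(g,75 if n=="top" else 60);dk=np.percentile(g,8)
    p,c=fit(im[n],n,box,p0,.104,bg,dk,parts);print(n,p,c,"dial=",p[2]-.0665)
    c=(proj(n,[[*p[:2],.104]])[0]);print(c)
```

```text
top [0.53937846 0.15292944 0.68079822] 1.5305117935305317 dial= 0.614298223560212
[222.44839378 218.2530481 ]
side [0.53694175 0.15621154 0.67943329] 4.9652047015208876 dial= 0.6129332863909553
[246.31358044 175.04798479]
```

Dial reads 0.61. Now the small knob.

Run:
```python
from h import *
from plant import arm,kin
phi=.697-np.pi/2
p=[.562,-.2962]
arm.reach([*p,.22],quat(phi));st(arm)
arm.movel([*p,.075],speed=.25)
print(arm.movel([*p,.040],speed=.06,max_force=6));st(arm,"down")
grab(("side",),tag="5")
arm.grip(0.0);st(arm,"grip")
im=cv2.imread("pics/side5.png");cv2.imwrite("pics/c7.png",crop(im,340,240,110,120,5))
```

```text
t12.04 p [ 0.5625 -0.2952  0.2209] F [0.  0.1 0.6] M [-0.04  0.18 -0.01] w0.0500 j [-5.730e-01  2.780e-01  1.152e+00  1.000e-03  1.710e+00  2.990e-01]
False
down t13.51 p [ 0.562  -0.2963  0.0399] F [-0.5  1.1 -0. ] M [-0.05  0.12  0.04] w0.0500 j [-0.574  0.371  1.399  0.     1.372  0.3  ]
grip t14.21 p [ 0.562  -0.2962  0.0401] F [ 0.7  0.7 -0. ] M [-0.01  0.1  -0.01] w0.0139 j [-0.574  0.371  1.399 -0.     1.372  0.3  ]
```

View pics/c7.png

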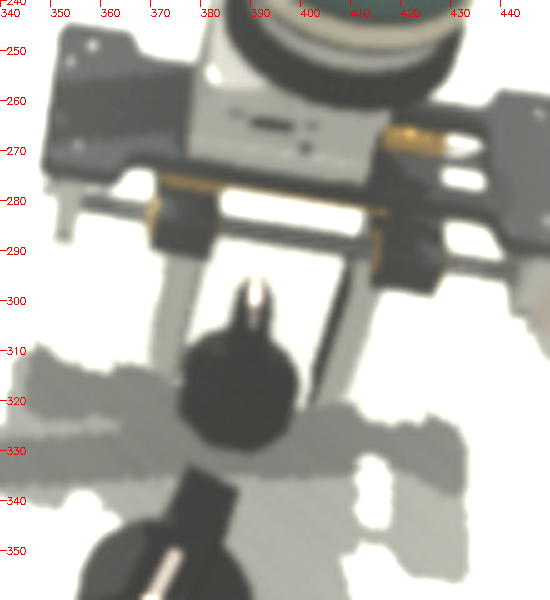

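Run:
```python
from h import *
from plant import arm,kin
phi=.21-np.pi/2
arm.movel([.562,-.2962,.12],speed=.2);st(arm,"lift")
arm.sleep(.1)
arm.movel([.562,-.2962,.26],speed=.3)
arm.reach([.5462,.0305,.26],quat(phi));st(arm)
arm.movel([.5462,.0305,.195],speed=.15);arm.sleep(.2);st(arm)
im=grab(tag="6")
cv2.imwrite("pics/c8.png",crop(im["side"],235,140,90,75,8))
c=onz("side",(279.3,199.97),.104);m=onz("side",(289.8,191.8),.104);d=m-c
print("side plate",c,"mark",np.hypot(*d[:2]),np.arctan2(d[1],d[0]))
```

```text
lift t14.76 p [ 0.5617 -0.2961  0.1194] F [ 0.5 -0.3 -0.5] M [-0.04  0.17 -0.02] w0.0139 j [-0.574  0.314  1.309 -0.     1.519  0.3  ]
 t16.72 p [0.546  0.0298 0.2586] F [ 0.1 -0.1 -0.2] M [ 0.01  0.17 -0.05] w0.0138 j [-0.049  0.078  1.31  -0.     1.756  1.312]
 t17.50 p [0.547  0.0304 0.1967] F [ 0.2  0.4 -0.6] M [ 0.04  0.18 -0.05] w0.0137 j [-0.048  0.087  1.422  0.     1.63   1.313]
side plate [0.54308143 0.0291722  0.104     ] mark 0.038287095922063315 0.2528850160280887
```

View pics/c8.png

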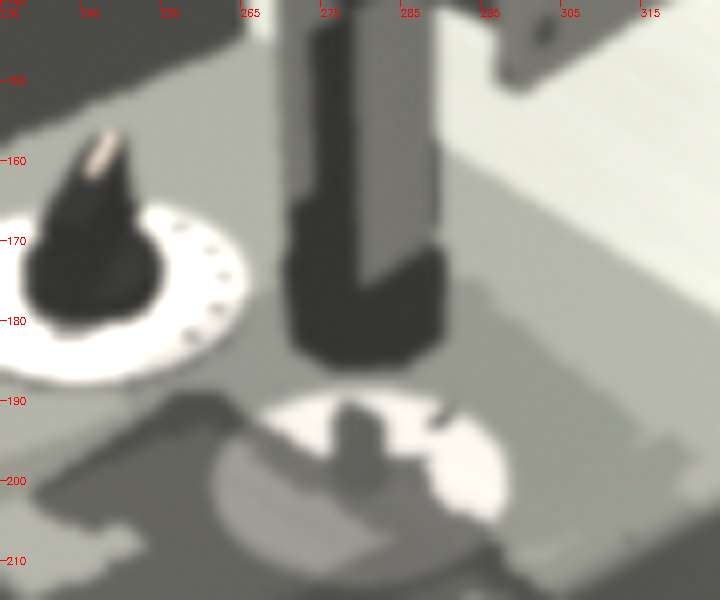

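View pics/top6.png

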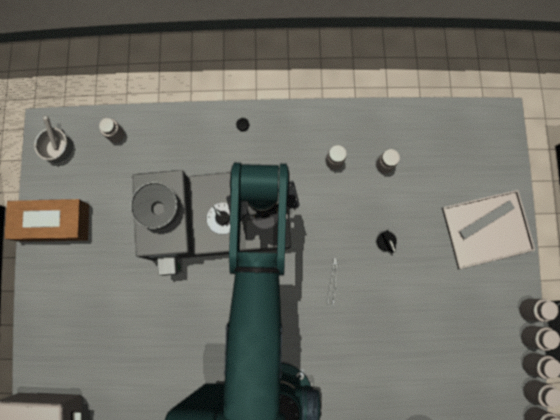

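Run:
```python
from h import *
from plant import arm
im=grab(("side",))["side"]
g=im.mean(2)
print(np.round(g[176:190:1,262:300:1]).astype(int)[[0,4]].tolist());print(np.round(g[178:196,276:286].mean(1)).tolist())
a=np.linspace(0,2*np.pi,200)
def ext(x,y,z,r=.023):
    P=np.array([[x+r*np.cos(t),y+r*np.sin(t),zz] for zz in(z,z+.02) for t in a]);q=proj("side",P)
    b=q[(q[:,1]>176)&(q[:,1]<182)]
    return np.array([b[:,0].min(),b[:,0].max(),q[:,1].max()])
def level(v,t,x0):
    i=np.where((v[:-1]-t)*(v[1:]-t)<=0)[0];return [float(x0+k+(t-v[k])/(v[k+1]-v[k])) for k in i]
row=g[177:181,262:300].mean(0);print("row",level(row,75,262))
print("bot",[level(g[176:192,c],80,176) for c in (277,279,281,283,285)])
z=arm.get_position()[2]-.040;print(z)
for x,y in((.5431,.0292),(.5462,.0305),(.5462,.029)):print(x,y,ext(x,y,z))
# shaft
for zz in(.128,):
  for c in((.5431,.0292),):
    P=np.array([[c[0]+.008*np.cos(t),c[1]+.008*np.sin(t),k] for k in(.104,zz) for t in a]);q=proj("side",P);print("shaft",q.min(0),q.max(0))
row=g[194:199,268:292].mean(0);print(np.round(row).tolist())
```

```text
[[200, 196, 192, 169, 138, 122, 114, 104, 72, 43, 32, 32, 32, 32, 31, 33, 33, 37, 41, 38, 35, 33, 33, 34, 33, 33, 34, 44, 72, 98, 107, 109, 109, 113, 120, 126, 128, 129], [168, 149, 118, 104, 105, 107, 106, 101, 79, 49, 35, 32, 32, 32, 32, 32, 33, 32, 33, 32, 32, 32, 32, 33, 33, 33, 34, 46, 76, 99, 107, 108, 108, 108, 109, 109, 111, 113]]
[32.0, 33.0, 32.0, 32.0, 32.0, 32.0, 34.0, 44.0, 72.0, 104.0, 129.0, 153.0, 152.0, 132.0, 114.0, 106.0, 105.0, 102.0]
row [270.0233918128655, 289.9834710743802]
bot [[186.2941176470588], [186.3271028037383], [186.33018867924528], [186.25510204081633], [185.97530864197532]]
0.1559314960237485
0.5431 0.0292 [268.32395437 289.60458648 187.57363389]
0.5462 0.0305 [269.14771166 290.37424478 186.7490057 ]
0.5462 0.029 [269.54790394 290.79732576 187.08532414]
shaft [275.52110896 189.2684474 ] [282.86420367 202.20104887]
[84.0, 85.0, 89.0, 100.0, 114.0, 123.0, 131.0, 120.0, 93.0, 73.0, 67.0, 66.0, 67.0, 66.0, 77.0, 109.0, 132.0, 140.0, 141.0, 145.0, 158.0, 174.0, 181.0, 183.0]
```

Run:
```python
from h import *
from plant import arm
load({}) 
grab(("side",))
p=np.array([.5462,.0305,.195]);n=np.array([np.cos(.21),np.sin(.21),0]);j=np.array([np.sin(.21),-np.cos(.21),0])
for th in(.0,.008,.0125):
    for s in(-.008,.008): print(th,s,proj("side",p+j*(.0069+th)+n*s-[0,0,.017])[0])
print("bartop nose tip",proj("side",p+n*.03+[0,0,.006])[0])
g=cv2.imread("pics/side6.png")
cv2.imwrite("pics/c9.png",cv2.convertScaleAbs(crop(g,258,120,50,75,8),alpha=1.3))
st(arm)
```

```text
0.0 -0.008 [279.55672521 174.84315313]
0.0 0.008 [284.52677497 171.56291843]
0.008 -0.008 [282.40460867 176.26628947]
0.008 0.008 [287.3676955  172.95515749]
0.0125 -0.008 [284.01874238 177.07302367]
0.0125 0.008 [288.9777122 173.7443159]
bartop nose tip [288.77746007 157.04541176]
 t17.70 p [0.5465 0.0305 0.1956] F [ 0.3  0.3 -1.2] M [0.   0.2  0.02] w0.0140 j [-0.048  0.087  1.424  0.     1.629  1.313]
```

View pics/c9.png

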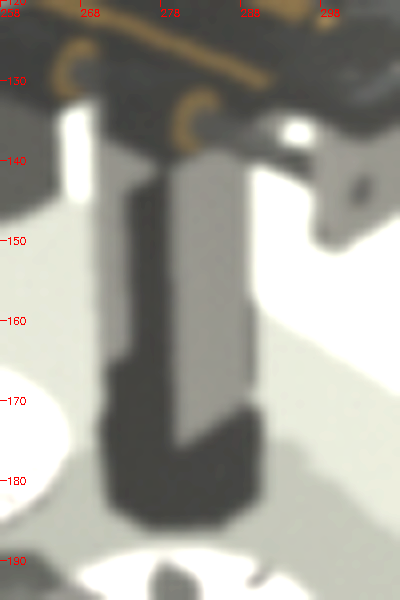

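Run:
```python
from h import *
from plant import arm
grab(("side",))
a=np.linspace(0,2*np.pi,100)
for px,r in(((246.13,175.84),.045),((279.30,199.97),.042)):
    print("centre ray",onz("side",px,.104), end=" ")
    def f(v):
        q=proj("side",np.c_[v[0]+r*np.cos(a),v[1]+r*np.sin(a),a*0+.104]).astype(np.float32)
        return np.array(cv2.fitEllipse(q)[0])-px
    s=least_squares(f,onz("side",px,.104)[:2],diff_step=1e-3);print("circle",s.x)
```

```text
centre ray [0.53477547 0.15366753 0.104     ] circle [0.53570071 0.15498617]
centre ray [0.54308143 0.0291722  0.104     ] circle [0.54396939 0.03038403]
```

Run:
```python
from h import *
from plant import arm
x,y=.5445,.0308
arm.movel([x,y,.174],speed=.1);arm.sleep(.1);st(arm)
r=arm.movel([x,y,.158],speed=.03,max_force=4);st(arm,r)
grab(("side",),tag="7")
im=cv2.imread("pics/side7.png");cv2.imwrite("pics/c10.png",crop(im,235,140,90,75,8))
```

```text
t18.21 p [0.5447 0.0308 0.1744] F [0.1 1.3 0.9] M [0.   0.15 0.03] w0.0136 j [-0.047  0.091  1.462 -0.     1.588  1.313]
False t18.89 p [0.5445 0.0308 0.158 ] F [-0.5 -0.3 -0.7] M [-0.06  0.16  0.01] w0.0139 j [-0.047  0.098  1.487 -0.     1.557  1.313]
```

View pics/c10.png

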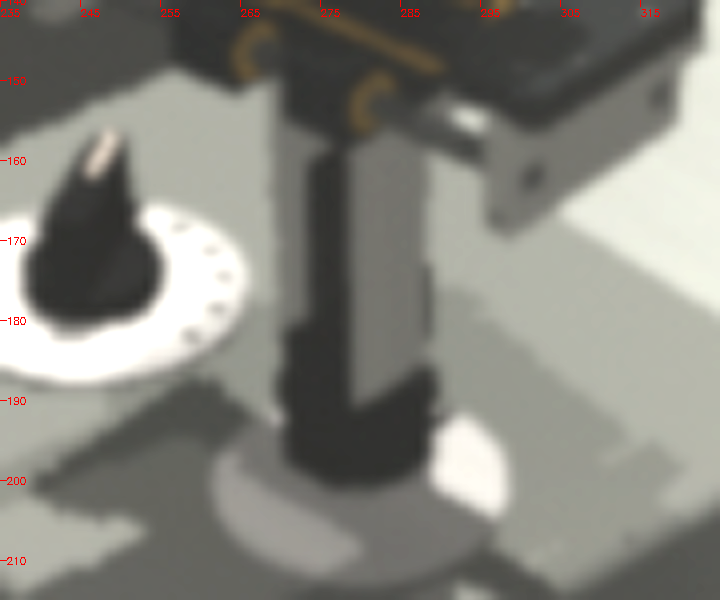

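The knob slid freely 10 mm onto the shaft, with its skirt at (280,197), centred over the plate. Now I'll press to the bottom.

Run:
```python
from h import *
from plant import arm
x,y=.5445,.0308
for z in(.1525,.150,.148,.1465,.145,.1435,.142,.1405):
    r=arm.movel([x,y,z],speed=.03,max_force=25);arm.sleep(.1)
    F=np.mean([arm.get_ft_force() for _ in range(3)],0);print(z,r,np.round(arm.get_position(),4),np.round(F,1),round(arm.get_grip_width(),4))
    if F[2]>20:break
st(arm)
grab(("side",),tag="8")
im=cv2.imread("pics/side8.png");cv2.imwrite("pics/c11.png",crop(im,235,145,90,75,8))
```

```text
0.1525 False [0.5444 0.0308 0.1524] [-0.   0.4  0.7] 0.0138
0.15 False [0.5447 0.0308 0.1509] [-1.3  0.6  4.2] 0.0136
0.148 False [0.5448 0.0308 0.149 ] [-2.3 -0.3  6.2] 0.0135
0.1465 False [0.5448 0.0308 0.1478] [-2.3 -0.6  7.4] 0.014
0.145 False [0.5448 0.0308 0.1466] [-3.3  0.3  7.5] 0.0137
0.1435 False [0.5448 0.0308 0.1459] [-2.9  0.5 10.8] 0.0134
0.142 False [0.5449 0.0308 0.1459] [-5.5 -0.5 15. ] 0.0138
0.1405 False [0.5449 0.0308 0.1458] [-7.3 -0.1 20.3] 0.0136
 t21.82 p [0.5449 0.0308 0.1458] F [-7.3 -0.1 20.3] M [ 0.02  1.74 -0.03] w0.0136 j [-0.047  0.103  1.507 -0.     1.529  1.313]
```

View pics/c11.png

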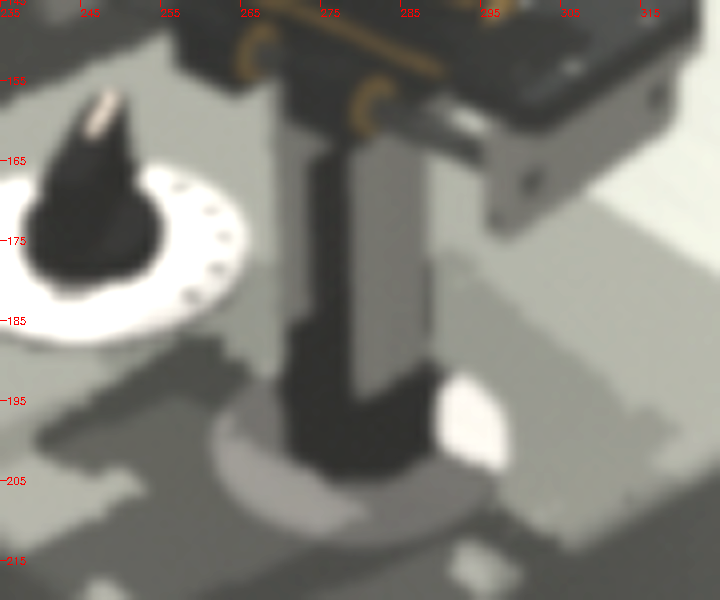

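Spring contact came at z≈0.152 and a hard stop at 0.146, which is the full 6 mm of travel. I'll ease the push slightly, check that it holds, then hand in.

Run:
```python
from h import *
from plant import arm,ticket
arm.movel([.5445,.0308,.1417],speed=.02);arm.sleep(.5);st(arm)
arm.sleep(.3);st(arm)
p=arm.get_position();F=arm.get_ft_force()
if p[2]<.1467 and F[2]>11: ticket.close_job();print("closed")
```

```text
t22.62 p [0.5449 0.0308 0.1459] F [-5.8  0.  15.8] M [ 0.04  1.34 -0.02] w0.0136 j [-0.047  0.103  1.506 -0.     1.529  1.313]
 t22.93 p [0.5449 0.0308 0.1458] F [-5.7  0.7 16.7] M [-0.01  1.4   0.01] w0.0136 j [-0.047  0.103  1.506 -0.     1.529  1.313]
the job is handed in; nothing more can be done
closed
```

The job is handed in at 22.9 s. The dial is turned to the long mark, and the small knob is home on the D-shaft, held pressed to the bottom by the gripper. No verdict is reported.

- **Dial:** after I let it go, fits in both cameras put it at about 0.61 rad, within the 0.5–0.7 window. I did not fit it again afterwards, but it looked unchanged in the last side picture.
- **Knob:** I picked the small one, with its nose turned to about 0.21 rad in the world frame. The plate mark reads between 0.21 and 0.25 rad depending on the camera and the centre estimate, so the match is within the 8° allowed.
- **Fit and press:** the knob slid about 10 mm down the shaft with no force, and spring contact began at a tool height of about 0.152 m. It reached a hard stop at 0.146 m, which is the full 6 mm of travel.
- **Last readings:** the tool was steady at 0.1458 m with about 16 N of downward push and the jaws at 13.6 mm on the bar. A side force of about 6 N remained in x.

**Disagreements:**
- **Cameras:** they disagreed by 3–5 mm in x on positions. I used the combined (triangulated) positions, the forces felt at the dial, and the side view of the knob above the shaft.
- **Final view:** I only checked the final state from the side, because the arm hid the counter from the top camera.
- **Loose things:** I planned moves clear of the cup, bottles and forceps, and saw no contact. I did not measure their positions again at the end.

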